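# Fit the burl knob on the keyed spindle

### The job

Fit the flat-sided wooden knob with the pointed nose onto the keyed steel spindle on top of the grey drive box: set it on the spindle's round tip and, pressing gently (never more than 40 N), turn it slowly counter-clockwise until the key finds the keyway and the knob drops fully home. Then use the fitted knob to turn the spindle back clockwise until the nose points along the mark line on the box, let go, and leave the other things where they are.

Things in the scene. Friction and masses are not known exactly. Their poses are not given: they have to be found in the camera images.
- knob_centre (a point): Centre, half-way up, of the loose dark wooden knob, upright on the table, bore down. From above: a block 48 mm long (x, -24 to +24) and 40 mm wide (y; grasp across these flat parallel sides), 50 mm tall, with a pointed nose at the +x end. About 0.1 kg. Axes: x to the nose, z up. A plain round knob and a plain square block of the same wood may have changed places with it.
- knob_nose (a point): Tip of the knob's nose in plan: 36 mm along x from knob_centre, at knob_centre's height; same axes. The nose stands out from the block only on the knob's upper part (28 to 50 mm above its underside).
- knob: The same knob; origin at the centre of its underside, 25 mm below knob_centre, same axes. Here is the mouth of its bore: about 19 mm across, 24 mm deep, with a keyway 6.6 mm wide running out from it to +x, right under the nose, as deep as the bore and open through that end of the block.
- seat (a point): Point on the spindle's axis on the flat top of the round boss, steel with a black rubber face (52 mm across, 10 mm high) on the drive box, 80 mm above the table. Does not turn with the spindle. x points along the black mark line inlaid on the box top (36 to 64 mm from the axis), z up. The knob is home when its underside lies on the boss: knob_centre 25 mm above this point.
- spindle_tip (a point): Top of the steel spindle, on its axis, 22 mm above seat; fixed to the box, axes as seat. The spindle is round, 16 mm across, with a chamfered tip; on one side a key 5 mm wide stands out to 21 mm from the axis, from the boss up to 14 mm above it, so the top 8 mm are round only. A knob whose keyway is not over the key rests on the key, 14 mm above home; else it goes down freely.
- drive_box: Grey box 150 x 150 x 70 mm, bolted down; origin under its centre, axes as seat. Its spindle's angle is not measured: at the start the key points 0.5 to 1.7 rad counter-clockwise (from above) of the mark line. The spindle turns stiffly (0.15 N m friction, stays where left, from -0.5 to 2.1 rad of the mark), not by light rubbing of the knob on the key. Nothing yields downwards.
- round_knob: Bystander: plain round turned wooden knob, 44 mm across, 45 mm tall, origin under its centre. Leave alone.
- blank: Bystander: plain wooden block 42 x 42 x 50 mm, origin under its centre. Leave alone.
- can: Bystander: black drink can, 54 mm across, 130 mm tall. Leave alone.
- jar: Bystander: amber jar, 60 mm across, 75 mm tall. Leave alone.
- driver: Bystander: screwdriver lying on the table. Leave alone.
- brush: Bystander: brush lying on the table. Leave alone.
Things that resemble listed ones, but are neither listed nor needed, are in the scene too. Leave any red look-alike of the knob alone.

How it is judged:
By the outcome, as a careful person would: the job done as asked, in the order asked, and still so for the second after the job is handed in, with the robot touching nothing.
It also fails if it takes over 64 s, if anything falls off the work surface, if the arm or the gripper's body presses on something with over 40 N, if the wrist force passes 120 N, or if a joint passes its speed limit or range.

### The arm

A 7-joint arm with a two-finger parallel gripper is mounted at the origin on the work surface. World frame = base frame: x ahead of the robot, y to its left, z up, the work surface at z = 0. Lengths are in m, angles in rad, forces in N, time in s.
With the tool pointing down it reaches from about 0.4 to 0.925 m from the base axis. Payload 4.1 kg.
Tool frame: the origin (TCP) lies midway between the tips of the shut fingers; the grasp point (between the pads) lies 19 mm behind it; z points along the fingers, y is the line along which they close (so a half turn about z gives the same grasp; the last joint's range is limited). The gripper opens to 85 mm and grips with 20 to 120 N. Pads are 22 mm wide; open, the fingers measure 114 mm over their backs; the gripper's body (76 mm by 85 mm) begins 54 mm behind the grasp point. The pads swing forward as they close: fully open they stand 13 mm farther back than shut.
Start: joints at [1.078, 0.398, 0.045, 1.537, -0.019, 1.207, -0.051], TCP at [0.249, -0.6, 0.231] pointing down, gripper open.
Joint ranges: [-2.82, 2.82], [-0.49, 2.23], [-1.37, 1.46], [0, 2.46], [-1.36, 4.5], [0.23, 2], [-2.94, 2.94]. Speed limits (rad/s): [2.57, 2.57, 3.14, 3.14, 3.14, 3.14, 3.14].

### API

Orientations are given as a rotation vector (axis times angle).
In Python, from plant import bot gives the robot as it stands. The module is installed in compiled form; this text tells all that it offers.
- The arm moves only by the tool jog_arm, never from a script. Its argument "targets" is a list of rows, each an object of numbers: "x", "y", "z": the shift along the tool's x, y, z in m; "spin": the turn about the tool's z in rad. In form: [{"x": .., "y": .., "z": .., "spin": ..}, ...]. A call has 1 to 8 rows; each row is the pose to reach, as a shift and turn from the pose commanded when the call began, along the tool's axes at that moment; what a row does not reach only later rows make up. A row lasts 1/8 s, in which the tool goes at most 62.5 mm and 10.7 degrees, less where a joint would pass 70% of its speed; a pose out of reach is approached as far as the arm can. A call with a gripper value outside its range is refused whole. "claw" is the opening, from 0 (shut) to 1 (fully open), set as the call begins (left out, the last holds). The fingers move at their own pace and stop on an object; "newtons" is the grip in N (left out, the last holds). Time passes only in rows, so rows that repeat a pose let the fingers close. It gives the time, the measured TCP pose, the force, the opening and the grip force at its end, in the units of the state.
- bot.get_state(): the state, without advancing time (a new reading comes with each control period).
- bot.read_camera(name): name is "scene" or "side" or "wrist"; returns (picture, depth): 384x512x3 uint8, red, green, blue; 384x512 float32, m along the optical axis (not along the pixel's ray), 0 where there is no reading.
- bot.get_calibration(name): a dict with "vfov" (degrees; the focal length in pixels is half the picture's height over the tangent of half this angle, whatever the lens; pixels are square), "cx", "cy" (the principal point, pixels), "k1" (the pictures are not rectified: a ray, as slopes to the right and down, at radius r is drawn at 1 + k1 r^2 times it, then the intrinsics apply), "eye" and "rotation" of the camera in the world. Camera axes: x right, y down, z forward; pixel columns grow to the right and rows downward; lengths in m; the calibration is good to about 2 mm. A picture is of the moment at which its call begins: read the wrist's pose just before it. get_calibration takes no time and is no camera call; for the wrist camera it gives the pose at the moment of the call.
- bot.finish_job(): hands the job in; it is judged then, once.
The state is a dict: "clock": time; "joint_pos": joint angles; "qd": joint speeds; "joint_efforts": joint torques, N m; "position": TCP position; "tcp_rot": TCP orientation; "force": force on the tool from outside, world axes, zero at the start; "wrist_torque": the same for the moment, N m; "opening": opening from 0.0 (shut) to 1.0 (fully open); "grip_force": force on a finger pad.
Only numpy, scipy, OpenCV 4.12 (cv2) and the standard library are available. Lean on these libraries where they do the work, as an engineer would, in place of code of your own. Each camera call takes 0.05 s, during which the arm holds its last target. There are 200 camera calls.

## Working session

There is one attempt and no reset: what is moved stays moved. The work goes in short steps, Python scripts to look and compute and a tool call to move; the robot and the scene stay as the last step left them, time stands still between calls to the robot, and variables do not carry over. Pictures are saved under pics/ and viewed, at most 10 in all, crops included, and the job is handed in when it is done.

Besides the shell and the picture viewer there is one more tool, called after "Emit:" as name(argument=value, ...), one argument or row to a line, values as JSON. jog_arm: Moves the arm, as the interface text tells. Its arguments: {"type":"object","properties":{"targets":{"type":"array","items":{"type":"object","properties":{"x":{"type":"number"},"y":{"type":"number"},"z":{"type":"number"},"spin":{"type":"number"}}}},"claw":{"type":"number"},"newtons":{"type":"number"}},"required":["targets"]}

```bash
mkdir -p pics; cat > h.py <<'E'
import numpy as np, cv2
from plant import bot
def cap(n,f):
    c=bot.get_calibration(n); p,d=bot.read_camera(n); np.savez('%s.npz'%f,p=p,d=d,**{k:np.array(c[k]) for k in c})
    cv2.imwrite('pics/%s.png'%f,p[:,:,::-1]); return p,d,c
def load(f):
    return np.load('%s.npz'%f)
def ray(c,u,v):
    F=192/np.tan(np.radians(float(c['vfov']))/2); x=(u-c['cx'])/F; y=(v-c['cy'])/F
    r0=np.hypot(x,y); r=r0
    for _ in range(20): r=r0/(1+c['k1']*r*r)
    s=r/r0 if r0>0 else 1
    R=np.array(c['rotation']); R=R if R.shape==(3,3) else cv2.Rodrigues(R)[0]
    return np.array(c['eye']),R@np.array([x*s,y*s,1.])
def atz(c,u,v,z):
    e,r=ray(c,u,v); return e+r*(z-e[2])/r[2]
def pt(c,u,v):
    d=c['d']; w=d[int(v)-1:int(v)+2,int(u)-1:int(u)+2]; w=w[w>0]
    e,r=ray(c,u,v); return e+r*np.median(w) if len(w) else None
E
python3 - <<'E'
from h import *
for n in ('scene','side','wrist'):
    p,d,c=cap(n,n+'0'); print(n,c)
a=cv2.resize(cv2.imread('pics/scene0.png'),(800,600)); cv2.imwrite('pics/a.png',a)
b=np.hstack([cv2.imread('pics/side0.png'),cv2.imread('pics/wrist0.png')]); cv2.imwrite('pics/b.png',cv2.resize(b,(800,300)))
print(bot.get_state())
E
```

```text
scene {'vfov': 55.42145641135405, 'cx': 256.9749542497186, 'cy': 194.18694212729682, 'k1': -0.07703562837197361, 'eye': array([ 1.26093262, -0.49688355,  0.61654718]), 'rotation': array([-1.9135769 , -1.02861121,  0.5463242 ])}
side {'vfov': 51.50173916894212, 'cx': 255.77743045558077, 'cy': 189.94533067165224, 'k1': -0.0020084138914453833, 'eye': array([ 0.39236863, -0.67263921,  0.92197495]), 'rotation': array([-2.43681605,  0.33769137, -0.12668064])}
wrist {'vfov': 67.03672796123729, 'cx': 256.7678158503341, 'cy': 189.59953927813984, 'k1': -0.03633043209641329, 'eye': array([ 0.31446385, -0.57384544,  0.37320284]), 'rotation': array([ 2.41126394, -1.60888517, -0.23063441])}
{'clock': 0.15, 'joint_pos': array([ 1.07799845,  0.39902067,  0.04509141,  1.53754482, -0.018668  ,
        1.2068416 , -0.05067423]), 'qd': array([-0.00085215, -0.00393073,  0.00146462, -0.00555888, -0.0016947 ,
        0.00014323, -0.00058504]), 'joint_efforts': array([ 2.32646817e-03, -4.75560915e+01,  1.36688277e+00, -2.54515475e+01,
        1.17536311e-02,  6.48120011e-03, -1.15421571e-05]), 'position': array([ 0.24922609, -0.59984535,  0.23052443]), 'tcp_rot': array([-3.07955464e+00, -6.14483998e-01,  6.54247026e-04]), 'force': array([-0.07540719,  0.05348157, -0.3313152 ]), 'wrist_torque': array([0.03054927, 0.01617556, 0.00793841]), 'grip_force': 0.0, 'opening': 1.0009836757279416}
```

View pics/a.png

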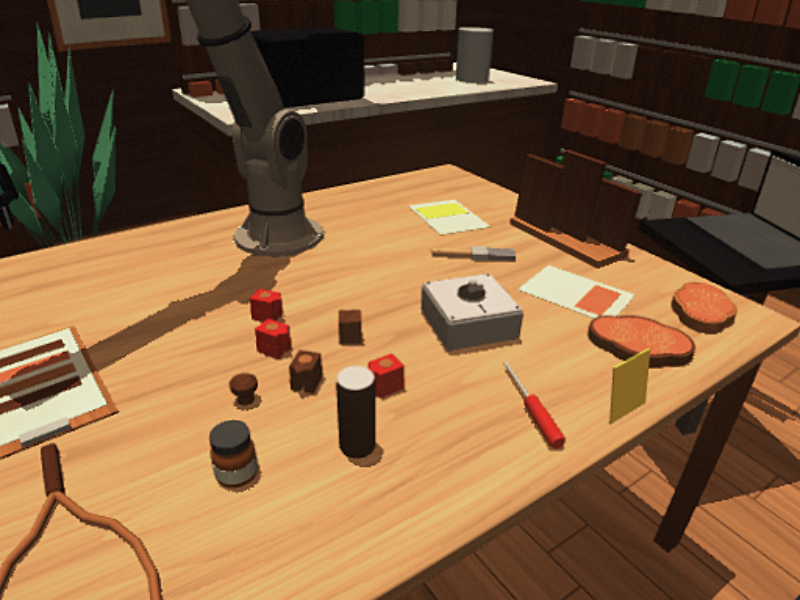

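View pics/b.png

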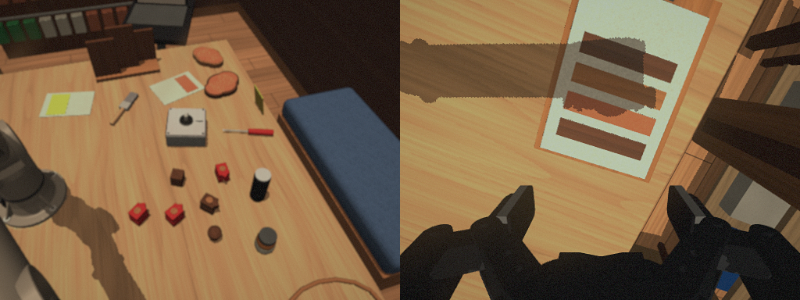

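The scene shows the knob at about (306,370) of 800x600, the blank at (349,326), the round knob at (243,387) and the drive box at (470,310). Three red look-alikes stand near the knob, the can is just beside it. Next, enlarged crops.

```bash
python3 - <<'E'
from h import *
def crop(f,u,v,w,h): 
    return cv2.resize(cv2.imread('pics/%s.png'%f)[v:v+h,u:u+w],(400,300),interpolation=cv2.INTER_CUBIC)
o=np.vstack([np.hstack([crop('scene0',160,205,80,60),crop('scene0',262,168,80,60)]),np.hstack([crop('side0',227,230,80,60),crop('side0',200,130,80,60)])])
cv2.imwrite('pics/c.png',o)
for f,L in (('scene0',[(197,230),(302,186),(223,203)]),('side0',[(267,256),(239,150),(228,224)])):
    c=load(f)
    for u,v in L: print(f,u,v,pt(c,u,v))
E
```

```text
scene0 197 230 [ 0.56630276 -0.19447173  0.04756971]
scene0 302 186 [0.58133925 0.13833147 0.08185284]
scene0 223 203 [ 0.49240313 -0.07603958  0.0481381 ]
side0 267 256 [ 0.55995433 -0.19973887  0.05008309]
side0 239 150 [0.57541472 0.13741795 0.09303233]
side0 228 224 [ 0.48879916 -0.07878938  0.04878916]
```

View pics/c.png

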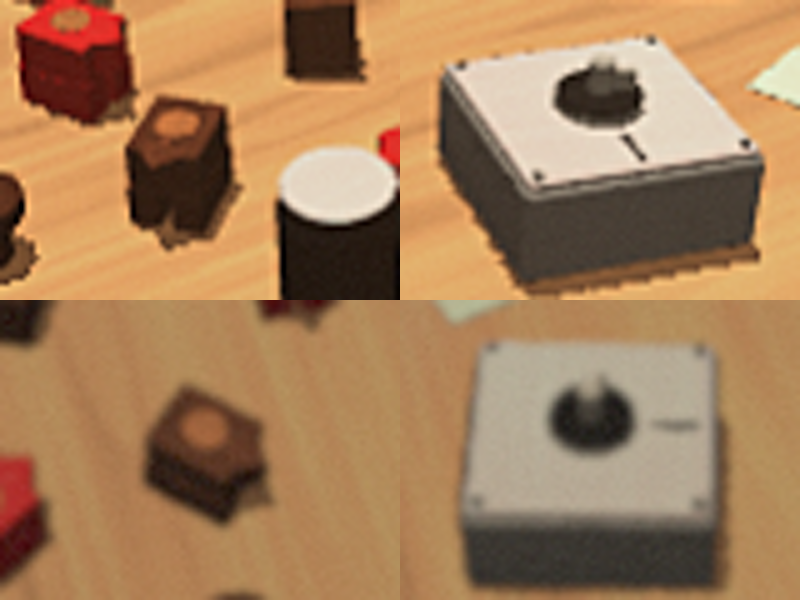

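The crops show the knob's top disc at scene (195.6,230) and side (268,256), with the nose pointing roughly towards the camera side. The key points at the back of the spindle. Now moving above the knob for a wrist look.

Emit:
jog_arm(
  targets=[
    {"x": 0.384,"y": -0.272,"z": 0.0},
    {"x": 0.384,"y": -0.272,"z": 0.0},
    {"x": 0.384,"y": -0.272,"z": 0.0},
    {"x": 0.384,"y": -0.272,"z": 0.0},
    {"x": 0.384,"y": -0.272,"z": 0.0},
    {"x": 0.384,"y": -0.272,"z": 0.0},
    {"x": 0.384,"y": -0.272,"z": 0.0},
    {"x": 0.384,"y": -0.272,"z": 0.0},
  ],
)

```text
schema error: expected keys x, y, z, spin
```

Emit:
jog_arm(
  targets=[
    {"x": 0},
    {"x": 0},
  ],
)

```text
schema error: expected keys x, y, z, spin
```

```bash
python3 - <<'E'
from h import *
p,d,c=cap('wrist','w1'); s=bot.get_state(); print(c['eye'],c['rotation'],s['position'],s['tcp_rot'],s['clock'],s['joint_pos'])
cv2.imwrite('pics/w1b.png',cv2.resize(cv2.imread('pics/w1.png'),(768,576)))
E
```

```text
[ 0.31448367 -0.57389598  0.37334488] [ 2.41113584 -1.60887711 -0.2302825 ] [ 0.24926217 -0.59991405  0.23066407] [-3.07976394e+00 -6.14458756e-01  5.57719300e-04] 0.2 [ 1.07801523  0.39893726  0.04507067  1.53735132 -0.01866501  1.20690874
 -0.05072286]
```

View pics/w1b.png

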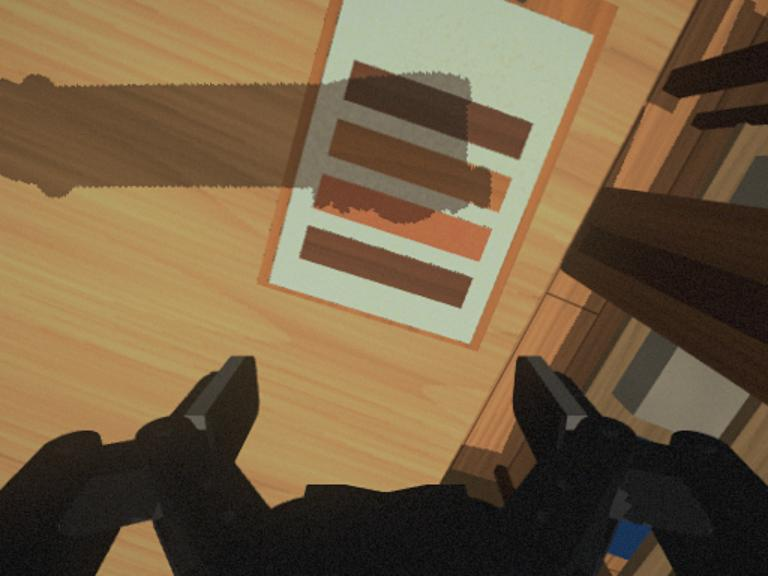

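The rows need all four keys, so both moves were refused and the picture is still the start view.

Emit:
jog_arm(
  targets=[
    {"x": 0.384,"y": -0.272,"z": 0.0,"spin": 0},
    {"x": 0.384,"y": -0.272,"z": 0.0,"spin": 0},
    {"x": 0.384,"y": -0.272,"z": 0.0,"spin": 0},
    {"x": 0.384,"y": -0.272,"z": 0.0,"spin": 0},
    {"x": 0.384,"y": -0.272,"z": 0.0,"spin": 0},
    {"x": 0.384,"y": -0.272,"z": 0.0,"spin": 0},
    {"x": 0.384,"y": -0.272,"z": 0.0,"spin": 0},
    {"x": 0.384,"y": -0.272,"z": 0.0,"spin": 0},
  ],
)

```text
clock: 1.2
position: [0.5014, -0.1976, 0.2314]
tcp_rot: [-3.078, -0.622, -0.002]
force: [-0.5, -1.0, -0.2]
opening: 0.997
grip_force: 0.0
```

Emit:
jog_arm(
  targets=[
    {"x": 0,"y": 0,"z": 0,"spin": 0},
    {"x": 0,"y": 0,"z": 0,"spin": 0},
  ],
)

```text
clock: 1.45
position: [0.499, -0.2027, 0.2311]
tcp_rot: [3.081, 0.613, -0.002]
force: [-0.7, -0.4, -0.6]
opening: 1.003
grip_force: 0.0
```

```bash
python3 - <<'E'
from h import *
p,d,c=cap('wrist','w1'); s=bot.get_state(); print(c['eye'],c['rotation'],s['position'],s['tcp_rot'],s['clock'],s['joint_pos'])
cv2.imwrite('pics/w1b.png',cv2.resize(cv2.imread('pics/w1.png'),(768,576)))
E
```

```text
[ 0.56429914 -0.17658337  0.37386932] [ 2.4086984  -1.6095827  -0.22886421] [ 0.49878234 -0.20321509  0.23109181] [ 3.08101652e+00  6.11118801e-01 -1.46732952e-03] 1.5 [ 0.49186131  0.20574036 -0.21429629  1.79822369  0.04877248  1.1432325
 -0.91749056]
```

View pics/w1b.png

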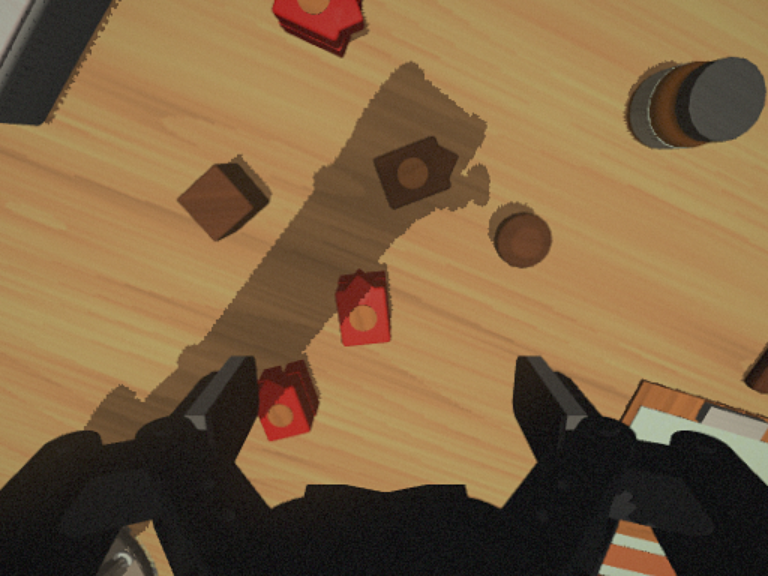

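The wrist view shows the knob's top disc at (413,173), its nose tip at (458,157), and the corners at (374,158), (434,137), (450,188) and (396,209), all in 768x576 pixels. The blank is at (222,200) and the round knob at (523,240).

```bash
python3 - <<'E'
from h import *
c=load('w1')
P=[atz(c,u/1.5,v/1.5,.05)[:2] for u,v in [(413,173),(458,157),(374,158),(434,137),(450,188),(396,209)]]
for q in P: print(q.round(4))
print('depth top',pt(c,275.3,115.3))
s0=load('scene0');s1=load('side0')
# triangulate disc center scene/side/wrist
def tri(L):
    A=np.zeros((3,3));b=np.zeros(3)
    for c,u,v in L:
        e,r=ray(c,u,v);r/=np.linalg.norm(r);M=np.eye(3)-np.outer(r,r);A+=M;b+=M@e
    return np.linalg.solve(A,b)
print('tri',tri([(s0,195.6,230),(s1,268,256),(c,275.3,115.3)]))
e=lambda a,b:np.arctan2(*(P[b]-P[a])[::-1])
print('nose angles',e(0,1),e(2,3),e(5,4), 'widths',np.linalg.norm(P[2]-P[5]),np.linalg.norm(P[2]-P[3]))
# mark & spindle
print('box: mark ends scene',atz(s0,262+625/5,168+135/5,.07),atz(s0,262+645/5-80,168+160/5,.07))
for f,U,V,L in ((s0,262,168,[(625-400,135),(645-400,160),(605-400,62),(600-400,97)]),(s1,200,130,[(655-400,125),(698-400,126),(593-400,80),(592-400,117)])):
    for (x,y),z in zip(L,[.07,.07,.102,.08]): print(atz(f,U+x/5,V+y/5,z).round(4))
R=cv2.Rodrigues(bot.get_state()['tcp_rot'])[0];print(R.round(3))
E
```

```text
[ 0.5625 -0.1993]
[ 0.5852 -0.2247]
[ 0.5614 -0.1693]
[ 0.5911 -0.2032]
[ 0.5632 -0.2285]
[ 0.534 -0.198]
depth top [ 0.56256601 -0.19919624  0.05090234]
tri [ 0.56303525 -0.19840006  0.0468448 ]
nose angles -0.8411859482986636 -0.8517502846078046 -0.8075653069495645 widths 0.039746075838590515 0.04501514740620341
box: mark ends scene [0.7388162  0.33136232 0.07      ] [0.63964551 0.1233831  0.07      ]
[0.6133 0.1314 0.07  ]
[0.6396 0.1234 0.07  ]
[0.5839 0.1377 0.102 ]
[0.5852 0.1353 0.08  ]
[0.6097 0.13   0.07  ]
[0.6342 0.1223 0.07  ]
[0.5764 0.1449 0.102 ]
[0.5731 0.1369 0.08  ]
[[ 0.924  0.382 -0.001]
 [ 0.382 -0.924 -0.001]
 [-0.001  0.    -1.   ]]
```

```bash
python3 - <<'E'
from h import *
s0=load('scene0');s1=load('side0');c=load('w1')
print('can',atz(s0,228,242,.13),atz(s1,262/.78125,174/.78125,.13))
print('jar',atz(c,728/1.5,98/1.5,.075),'round',atz(c,523/1.5,240/1.5,.045),'reds',atz(c,363/1.5,318/1.5,.05),atz(c,315/1.5,2,.05))
st=bot.get_state();R=cv2.Rodrigues(st['tcp_rot'])[0]
print('shift',R.T@(np.array([.5627,-.199,.01])-st['position']))
E
```

```text
can [ 0.73879657 -0.2020823   0.13      ] [ 0.72981862 -0.20040355  0.13      ]
jar [ 0.68732138 -0.36880887  0.075     ] round [ 0.54924371 -0.29761791  0.045     ] reds [ 0.44487107 -0.20720055  0.05      ] [ 0.63875959 -0.09565457  0.05      ]
shift [0.06091386 0.02042062 0.22103692]
```

Emit:
jog_arm(
  targets=[
    {"x": 0.061,"y": 0.0205,"z": 0.08,"spin": 0.18},
    {"x": 0.061,"y": 0.0205,"z": 0.11,"spin": 0.36},
    {"x": 0.061,"y": 0.0205,"z": 0.13,"spin": 0.54},
    {"x": 0.061,"y": 0.0205,"z": 0.13,"spin": 0.72},
    {"x": 0.061,"y": 0.0205,"z": 0.13,"spin": 0.9},
    {"x": 0.061,"y": 0.0205,"z": 0.13,"spin": 1.08},
    {"x": 0.061,"y": 0.0205,"z": 0.13,"spin": 1.227},
    {"x": 0.061,"y": 0.0205,"z": 0.13,"spin": 1.227},
  ],
)

```text
clock: 2.5
position: [0.5632, -0.199, 0.1013]
tcp_rot: [2.871, -1.272, 0.0]
force: [0.0, 0.4, 0.2]
opening: 1.002
grip_force: 0.0
```

Emit:
jog_arm(
  targets=[
    {"x": 0,"y": 0,"z": 0.001,"spin": 0},
    {"x": 0,"y": 0,"z": 0.001,"spin": 0},
  ],
)

```text
clock: 2.75
position: [0.5636, -0.1977, 0.1002]
tcp_rot: [2.873, -1.27, -0.0]
force: [0.6, -0.3, 0.0]
opening: 0.999
grip_force: 0.0
```

```bash
python3 - <<'E'
from h import *
st=bot.get_state();R=cv2.Rodrigues(st['tcp_rot'])[0]
print(R.T@(np.array([.5627,-.199,.01])-st['position']),np.arctan2(R[1,0],R[0,0]),R[:,2],st['joint_pos'],st['position'])
E
```

```text
[0.00038976 0.00154635 0.09019388] -0.8326994605934158 [-1.96554659e-04 -6.70231810e-05 -9.99999978e-01] [ 0.25428817  0.43318058  0.01452251  1.7996117  -0.00757913  0.90902634
 -2.13136773] [ 0.56359937 -0.19766512  0.10019361]
```

Emit:
jog_arm(
  targets=[
    {"x": 0.0003,"y": 0.0015,"z": 0.03,"spin": 0},
    {"x": 0.0003,"y": 0.0015,"z": 0.055,"spin": 0},
    {"x": 0.0003,"y": 0.0015,"z": 0.075,"spin": 0},
    {"x": 0.0003,"y": 0.0015,"z": 0.088,"spin": 0},
    {"x": 0.0003,"y": 0.0015,"z": 0.088,"spin": 0},
  ],
)

```text
clock: 3.38
position: [0.5623, -0.1984, 0.0115]
tcp_rot: [2.873, -1.271, -0.003]
force: [-0.4, 1.3, 0.6]
opening: 1.002
grip_force: 0.0
```

Emit:
jog_arm(
  targets=[
    {"x": 0,"y": 0,"z": 0,"spin": 0},
    {"x": 0,"y": 0,"z": 0,"spin": 0},
    {"x": 0,"y": 0,"z": 0,"spin": 0},
    {"x": 0,"y": 0,"z": 0,"spin": 0},
    {"x": 0,"y": 0,"z": 0,"spin": 0},
    {"x": 0,"y": 0,"z": 0,"spin": 0},
  ],
  claw=0.0,
  newtons=70,
)

```text
clock: 4.12
position: [0.564, -0.1988, 0.0134]
tcp_rot: [-2.873, 1.271, -0.003]
force: [0.4, 0.7, 6.1]
opening: 0.459
grip_force: 70.8
```

Emit:
jog_arm(
  targets=[
    {"x": 0,"y": 0,"z": -0.03,"spin": 0},
    {"x": 0,"y": 0,"z": -0.08,"spin": 0},
    {"x": -0.03,"y": -0.02,"z": -0.13,"spin": 0},
    {"x": -0.08,"y": -0.052,"z": -0.17,"spin": 0},
    {"x": -0.13,"y": -0.085,"z": -0.18,"spin": -0.15},
    {"x": -0.18,"y": -0.118,"z": -0.18,"spin": -0.3},
    {"x": -0.23,"y": -0.15,"z": -0.18,"spin": -0.45},
    {"x": -0.28,"y": -0.183,"z": -0.18,"spin": -0.6},
  ],
)

```text
clock: 5.12
position: [0.5089, 0.1335, 0.192]
tcp_rot: [3.121, -0.358, -0.001]
force: [0.9, 1.4, -1.2]
opening: 0.461
grip_force: 70.1
```

Emit:
jog_arm(
  targets=[
    {"x": -0.008,"y": -0.022,"z": 0,"spin": -0.034},
    {"x": -0.008,"y": -0.022,"z": 0,"spin": -0.034},
    {"x": -0.008,"y": -0.022,"z": 0,"spin": -0.034},
  ],
)

```text
clock: 5.5
position: [0.5076, 0.1525, 0.1918]
tcp_rot: [3.124, -0.318, -0.001]
force: [-0.3, -0.3, -1.4]
opening: 0.458
grip_force: 70.3
```

```bash
python3 - <<'E'
from h import *
p,d,c=cap('wrist','w2'); s=bot.get_state(); R=cv2.Rodrigues(s['tcp_rot'])[0]
print(s['position'],np.arctan2(R[1,0],R[0,0]),s['joint_pos'][6],s['clock'],s['grip_force'],s['force'],c['eye'])
cv2.imwrite('pics/w2b.png',cv2.resize(cv2.imread('pics/w2.png'),(768,576),interpolation=cv2.INTER_CUBIC))
E
```

```text
[0.50778822 0.15233005 0.19188221] -0.20339388695412908 -2.2091897237154425 5.55 70.33754747360945 [ 0.70250854 -0.03419482 -1.06060555] [0.57686403 0.13743714 0.33461553]
```

View pics/w2b.png

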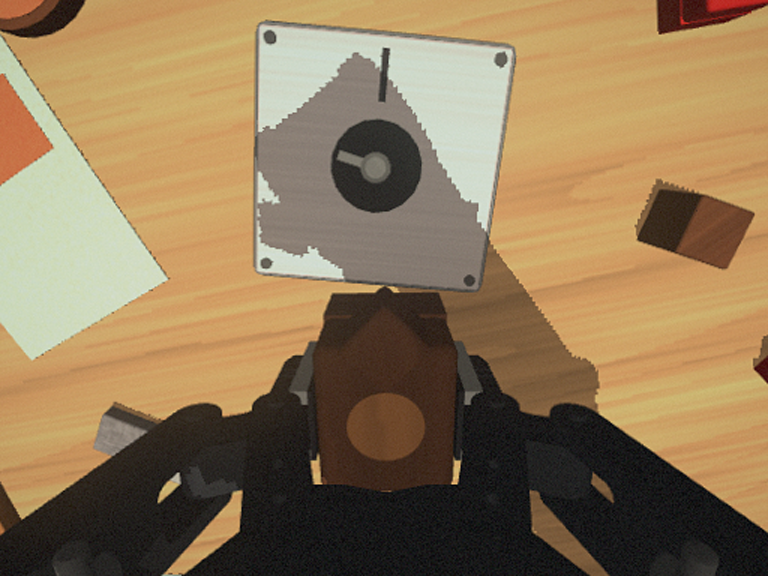

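The wrist picture shows, in 768x576 pixels, the spindle top at (375,167), the boss at (377,166) and the key end at (340,156). The mark runs from (386,48) to (382,101), and the held knob's disc is at (386,427).

```bash
python3 - <<'E'
from h import *
c=load('w2'); A=lambda u,v,z: atz(c,u/1.5,v/1.5,z)
s=bot.get_state();R=cv2.Rodrigues(s['tcp_rot'])[0];p=s['position']
tip=A(375,167,.102);boss=A(377,166,.08);m0=A(382,101,.07);m1=A(386,48,.07);key=A(341,156,.094)
ang=lambda d:np.arctan2(d[1],d[0])
print('tip',tip,'boss',boss,'key ang',ang(key-tip),np.linalg.norm(key-tip),'mark',ang(m1-m0),'axis from mark',m0-.036*(m1-m0)/np.linalg.norm(m1-m0),np.linalg.norm(m1-m0))
ztop=p[2]-.0134+.05
d=A(386,427,ztop)
print('knob disc in tool',R.T@(d-p),'axis tip in tool',R.T@(tip-p))
e,r=ray(c,375/1.5,167/1.5);print('depth tip',pt(c,250,111.3),'depth knob',pt(c,257.3,284.7))
s0=load('scene0');s1=load('side0')
for L in ([(s0,262+205/5,168+60/5),(s1,200+193/5,130+78/5),(c,250,111.3)],):
    M=np.zeros((3,3));b=np.zeros(3)
    for q,u,v in L:
        e,r=ray(q,u,v);r/=np.linalg.norm(r);N=np.eye(3)-np.outer(r,r);M+=N;b+=N@e
    print('tri',np.linalg.solve(M,b))
E
```

```text
tip [0.57370156 0.14304467 0.102     ] boss [0.57371169 0.14235135 0.08      ] key ang 1.0719162762985468 0.020674873156088187 mark -0.2845475082615183 axis from mark [0.5735561 0.1424795 0.07     ] 0.027659539959844274
knob disc in tool [-0.00205381  0.00116212 -0.03659769] axis tip in tool [ 0.06644532 -0.0043767   0.08986358]
depth tip [0.57372737 0.14303727 0.10209091] depth knob [0.50592674 0.15160932 0.22904628]
tri [0.57579235 0.14447748 0.10016859]
```

Emit:
jog_arm(
  targets=[
    {"x": 0.03,"y": -0.003,"z": 0.0,"spin": -0.15},
    {"x": 0.06,"y": -0.0055,"z": 0.01,"spin": -0.3},
    {"x": 0.0679,"y": -0.0063,"z": 0.03,"spin": -0.45},
    {"x": 0.0679,"y": -0.0063,"z": 0.05,"spin": -0.6},
    {"x": 0.0679,"y": -0.0063,"z": 0.06,"spin": -0.75},
    {"x": 0.0679,"y": -0.0063,"z": 0.068,"spin": -0.75},
    {"x": 0.0679,"y": -0.0063,"z": 0.07,"spin": -0.75},
    {"x": 0.0679,"y": -0.0063,"z": 0.07,"spin": -0.75},
  ],
)

```text
clock: 6.55
position: [0.5754, 0.1474, 0.1225]
tcp_rot: [3.024, 0.851, 0.001]
force: [-0.2, -0.1, -0.9]
opening: 0.459
grip_force: 70.3
```

```bash
python3 - <<'E'
from h import *
st=bot.get_state();R=cv2.Rodrigues(st['tcp_rot'])[0];y=np.arctan2(R[1,0],R[0,0]);print(st['position'],y,st['force'],st['clock'],st['wrist_torque'])
o=np.array([-.0014,.0004,0]); ax=np.array([.50778822,.15233005,0])+np.array([[np.cos(-.2034),np.sin(-.2034)],[np.sin(-.2034),-np.cos(-.2034)],[0,0]])@np.array([.0671,-.0051])
print(ax,(R.T@(ax-st['position'])-o)[:2])
def crop(f,u,v,w,h): 
    return cv2.resize(cv2.imread('pics/%s.png'%f)[v:v+h,u:u+w],(400,300),interpolation=cv2.INTER_CUBIC)
cap('scene','s3');cap('side','d3')
cv2.imwrite('pics/e.png',np.hstack([crop('s3',262,150,80,60),crop('d3',200,110,80,60)]))
E
```

```text
[0.57543308 0.14739772 0.12253936] 0.5489885323992681 [-0.18719021 -0.08071147 -0.92009411] 6.55 [-0.00340696  0.07468743 -0.03804634]
[0.57453518 0.14377069 0.        ] [-0.00129024  0.00216259]
```

View pics/e.png

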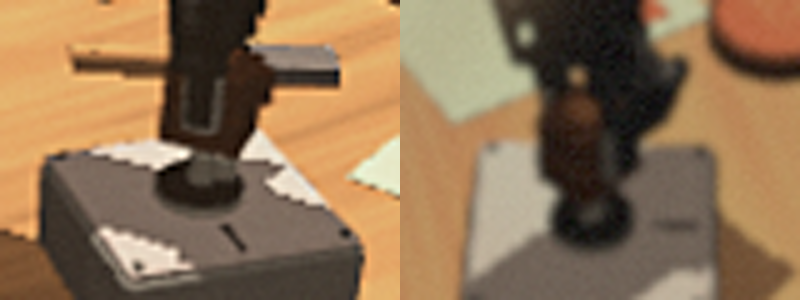

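The knob hovers just over the spindle tip in both views, roughly centred. The arm hasn't fully settled yet.

Emit:
jog_arm(
  targets=[
    {"x": 0,"y": 0.0,"z": 0,"spin": 0},
    {"x": 0,"y": 0.0,"z": 0,"spin": 0},
    {"x": 0,"y": 0.0,"z": 0,"spin": 0},
  ],
)

```text
clock: 7.02
position: [0.5752, 0.1478, 0.1224]
tcp_rot: [3.023, 0.854, 0.0]
force: [-0.8, 0.6, -1.2]
opening: 0.458
grip_force: 70.3
```

```bash
cat > q.py <<'E'
from h import *
st=bot.get_state();R=cv2.Rodrigues(st['tcp_rot'])[0];y=np.arctan2(R[1,0],R[0,0]);print(st['position'],y,st['force'],st['clock'],st['wrist_torque'])
o=np.array([-.0014,.0004,0]); ax=np.array([.57453518,.14377069,0])
print((R.T@(ax-st['position'])-o)[:2])
E
python3 q.py
```

```text
[0.5751786  0.14782085 0.12236746] 0.5508557610478325 [-0.78207252  0.55000168 -1.17464537] 7.025 [ 0.0156801  -0.04180315  0.03995346]
[-0.00127681  0.00268629]
```

Emit:
jog_arm(
  targets=[
    {"x": -0.0013,"y": 0.0027,"z": 0,"spin": 0},
    {"x": -0.0013,"y": 0.0027,"z": 0,"spin": 0},
    {"x": -0.0013,"y": 0.0027,"z": 0.004,"spin": 0},
    {"x": -0.0013,"y": 0.0027,"z": 0.008,"spin": 0},
  ],
)

```text
clock: 7.52
position: [0.5754, 0.1448, 0.1139]
tcp_rot: [3.023, 0.854, -0.0]
force: [-0.3, -0.5, -2.3]
opening: 0.462
grip_force: 70.3
```

```bash
python3 q.py
```

```text
[0.57536347 0.14484922 0.1139237 ] 0.5509198991105201 [-0.33081277 -0.53759317 -2.27282395] 7.525 [-0.00860063  0.00360517  0.11366005]
[1.51708734e-04 8.62916864e-05]
```

Emit:
jog_arm(
  targets=[
    {"x": 0,"y": 0,"z": 0.001,"spin": 0},
    {"x": 0,"y": 0,"z": 0.002,"spin": 0},
    {"x": 0,"y": 0,"z": 0.003,"spin": 0},
    {"x": 0,"y": 0,"z": 0.004,"spin": 0},
  ],
)

```text
clock: 8.02
position: [0.5755, 0.1448, 0.1103]
tcp_rot: [3.023, 0.854, 0.0]
force: [0.6, 0.2, -0.0]
opening: 0.458
grip_force: 70.3
```

```bash
python3 q.py
```

```text
[0.57551606 0.14482542 0.11028463] 0.5508546908877824 [ 0.55658233  0.20601769 -0.01354657] 8.025 [ 0.02608063 -0.00317439 -0.00090457]
[ 3.27065966e-06 -3.43856939e-05]
```

Emit:
jog_arm(
  targets=[
    {"x": 0,"y": 0,"z": 0.001,"spin": 0},
    {"x": 0,"y": 0,"z": 0.002,"spin": 0},
    {"x": 0,"y": 0,"z": 0.003,"spin": 0},
    {"x": 0,"y": 0,"z": 0.003,"spin": 0},
  ],
)

```text
clock: 8.52
position: [0.5755, 0.1448, 0.1074]
tcp_rot: [3.023, 0.854, 0.0]
force: [-0.3, -0.2, 0.4]
opening: 0.458
grip_force: 70.7
```

Emit:
jog_arm(
  targets=[
    {"x": 0,"y": 0,"z": 0.0005,"spin": 0},
    {"x": 0,"y": 0,"z": 0.001,"spin": 0},
    {"x": 0,"y": 0,"z": 0.001,"spin": 0},
  ],
)

```text
clock: 8.9
position: [0.5756, 0.1449, 0.1072]
tcp_rot: [3.023, 0.854, 0.0]
force: [-2.2, -1.1, 4.9]
opening: 0.458
grip_force: 71.2
```

Emit:
jog_arm(
  targets=[
    {"x": 0,"y": 0,"z": 0.0006,"spin": -0.04},
    {"x": 0,"y": 0,"z": 0.0006,"spin": -0.08},
    {"x": 0,"y": -0.0001,"z": 0.0006,"spin": -0.12},
    {"x": -0.0001,"y": -0.0002,"z": 0.0006,"spin": -0.16},
    {"x": -0.0002,"y": -0.0003,"z": 0.0006,"spin": -0.2},
    {"x": -0.0002,"y": -0.0003,"z": 0.0006,"spin": -0.24},
    {"x": -0.0003,"y": -0.0004,"z": 0.0006,"spin": -0.28},
    {"x": -0.0003,"y": -0.0004,"z": 0.0006,"spin": -0.32},
  ],
)

```text
clock: 9.9
position: [0.5763, 0.1459, 0.1071]
tcp_rot: [2.848, 1.327, 0.005]
force: [-0.7, 0.1, 5.3]
opening: 0.462
grip_force: 71.0
```

```bash
python3 q.py
```

```text
[0.57632032 0.14586739 0.10708679] 0.8718617199079228 [-0.66181766  0.11953923  5.28609498] 9.9 [ 0.12777713  0.07626948 -0.09830548]
[-0.00169094 -0.00057598]
```

Emit:
jog_arm(
  targets=[
    {"x": -0.0007,"y": -0.0003,"z": 0.0006,"spin": -0.03},
    {"x": -0.001,"y": -0.0004,"z": 0.0006,"spin": -0.06},
    {"x": -0.001,"y": -0.0004,"z": 0.0006,"spin": -0.09},
    {"x": -0.001,"y": -0.0004,"z": 0.0006,"spin": -0.12},
  ],
)

```text
clock: 10.4
position: [0.5761, 0.1458, 0.1069]
tcp_rot: [2.763, 1.494, 0.008]
force: [1.0, 1.1, 6.5]
opening: 0.462
grip_force: 71.1
```

```bash
python3 q.py
```

```text
[0.57613465 0.14575078 0.10688119] 0.9917009273038362 [0.95774504 1.12420272 6.50404004] 10.4 [ 0.2612456  -0.22627197 -0.04034137]
[-0.00161719 -0.00096666]
```

Emit:
jog_arm(
  targets=[
    {"x": 0,"y": 0,"z": 0.0006,"spin": -0.02},
    {"x": 0,"y": 0,"z": 0.0006,"spin": -0.04},
    {"x": 0,"y": 0,"z": 0.0006,"spin": -0.06},
  ],
)

```text
clock: 10.78
position: [0.5743, 0.1446, 0.1046]
tcp_rot: [2.717, 1.577, 0.001]
force: [0.2, 0.6, -1.3]
opening: 0.459
grip_force: 70.5
```

```bash
python3 q.py
```

```text
[0.57427371 0.14459394 0.10463454] 1.051808622652846 [ 0.24261021  0.62091847 -1.25870584] 10.775 [-0.02751938 -0.00708406  0.01631466]
[0.00077362 0.00017641]
```

It has dropped in with the force gone, so I'll lower it.

Emit:
jog_arm(
  targets=[
    {"x": 0,"y": 0,"z": 0.001,"spin": -0.01},
    {"x": 0,"y": 0,"z": 0.002,"spin": -0.01},
    {"x": 0,"y": 0,"z": 0.003,"spin": -0.01},
    {"x": 0,"y": 0,"z": 0.004,"spin": -0.01},
  ],
)

```text
clock: 11.28
position: [0.574, 0.1445, 0.1003]
tcp_rot: [2.71, 1.589, -0.0]
force: [0.8, 0.3, -1.0]
opening: 0.459
grip_force: 70.5
```

```bash
python3 q.py
```

```text
[0.57397514 0.14445964 0.10026475] 1.060817269343386 [ 0.78312053  0.31580432 -0.98948922] 11.275 [-0.01316393  0.00507707 -0.01573742]
[0.00109469 0.00043317]
```

Emit:
jog_arm(
  targets=[
    {"x": 0,"y": 0,"z": 0.0012,"spin": 0},
    {"x": 0,"y": 0,"z": 0.0024,"spin": 0},
    {"x": 0,"y": 0,"z": 0.0036,"spin": 0},
    {"x": 0,"y": 0,"z": 0.0048,"spin": 0},
    {"x": 0,"y": 0,"z": 0.0058,"spin": 0},
    {"x": 0,"y": 0,"z": 0.0066,"spin": 0},
    {"x": 0,"y": 0,"z": 0.0066,"spin": 0},
  ],
)

```text
clock: 12.15
position: [0.574, 0.1445, 0.0938]
tcp_rot: [2.71, 1.589, -0.0]
force: [0.3, 0.4, -1.5]
opening: 0.459
grip_force: 70.5
```

```bash
python3 q.py
```

```text
[0.57400035 0.14447327 0.09378636] 1.0608928692896953 [ 0.34534366  0.36946225 -1.52241476] 12.15 [-0.01812664 -0.02150392 -0.04128549]
[0.00106495 0.00041254]
```

Emit:
jog_arm(
  targets=[
    {"x": 0,"y": 0,"z": 0.0005,"spin": 0},
    {"x": 0,"y": 0,"z": 0.001,"spin": 0},
    {"x": 0,"y": 0,"z": 0.0013,"spin": 0},
    {"x": 0,"y": 0,"z": 0.0013,"spin": 0},
  ],
)

```text
clock: 12.65
position: [0.5741, 0.1445, 0.0934]
tcp_rot: [2.71, 1.589, 0.0]
force: [-2.0, -1.0, 4.6]
opening: 0.458
grip_force: 71.1
```

```bash
python3 q.py
```

```text
[0.57412479 0.14450945 0.09338297] 1.0608617267314917 [-1.98081025 -0.95078064  4.59166537] 12.65 [-0.08224247  0.54300139  0.03013366]
[0.00097176 0.00027901]
```

```bash
python3 - <<'E'
from h import *
c=load('w2'); A=lambda u,v,z: atz(c,u/1.5,v/1.5,z)
ang=lambda a,b:np.arctan2(*(A(*b)-A(*a))[1::-1])
S=[(270,37,.07),(501,60,.07),(469,281,.07),(266,264,.07)]
print(ang((377,166,.08),(386,48,.07)),ang((375,167,.102),(386,48,.07)),ang((376,166.5,.09),(382,101,.07)))
print(ang(S[3],S[0]),ang(S[2],S[1]),ang(S[1],S[0])-np.pi/2,ang(S[2],S[3])-np.pi/2)
print(np.mean([A(*s) for s in S],axis=0))
E
```

```text
-0.2832980094897578 -0.29370702610155897 -0.29268412822346185
-0.2901944125691395 -0.29220760263469286 -0.29358567705959504 -0.2897160310385729
[0.57298991 0.1429698  0.07      ]
```

Emit:
jog_arm(
  targets=[
    {"x": 0,"y": 0,"z": -0.0007,"spin": 0.04},
    {"x": 0,"y": 0,"z": -0.0007,"spin": 0.08},
    {"x": 0,"y": 0,"z": -0.0007,"spin": 0.12},
    {"x": 0,"y": 0,"z": -0.0007,"spin": 0.16},
  ],
)

```text
clock: 13.15
position: [0.5731, 0.1453, 0.0934]
tcp_rot: [-2.828, -1.365, 0.002]
force: [-4.2, 0.6, 5.1]
opening: 0.456
grip_force: 71.4
```

```bash
python3 q.py
```

```text
[0.57312323 0.14534665 0.09337947] 0.8994644701560229 [-4.16980603  0.58345163  5.08958389] 13.15 [0.28560182 0.90733888 0.19288874]
[0.00111033 0.00181221]
```

Emit:
jog_arm(
  targets=[
    {"x": 0,"y": 0.0,"z": 0,"spin": 0.06},
    {"x": 0,"y": 0.0,"z": 0,"spin": 0.12},
    {"x": 0,"y": 0.0,"z": 0,"spin": 0.18},
    {"x": 0,"y": 0.0,"z": 0,"spin": 0.24},
    {"x": 0,"y": 0.0,"z": 0,"spin": 0.3},
    {"x": 0,"y": 0.0,"z": 0,"spin": 0.36},
    {"x": 0,"y": 0.0,"z": 0,"spin": 0.42},
    {"x": 0,"y": 0.0,"z": 0,"spin": 0.48},
  ],
)

```text
clock: 14.15
position: [0.5737, 0.1456, 0.0934]
tcp_rot: [-3.072, -0.653, 0.0]
force: [-2.7, 2.6, 2.5]
opening: 0.458
grip_force: 71.2
```

```bash
python3 q.py
```

```text
[0.57372036 0.14556809 0.09337553] 0.4189420304518519 [-2.74803507  2.63704698  2.50202734] 14.15 [0.35441361 0.64125448 0.21404792]
[0.00140003 0.00164845]
```

Emit:
jog_arm(
  targets=[
    {"x": 0,"y": 0.0,"z": 0,"spin": 0.06},
    {"x": 0,"y": 0.0,"z": 0,"spin": 0.12},
    {"x": 0,"y": 0.0,"z": 0,"spin": 0.18},
    {"x": 0,"y": 0.0,"z": 0,"spin": 0.24},
    {"x": 0,"y": 0.0,"z": 0,"spin": 0.3},
    {"x": 0,"y": 0.0,"z": 0,"spin": 0.36},
    {"x": 0,"y": 0.0,"z": 0,"spin": 0.42},
    {"x": 0,"y": 0.0,"z": 0,"spin": 0.48},
  ],
)

```text
clock: 15.15
position: [0.5743, 0.1455, 0.0934]
tcp_rot: [-3.139, 0.096, -0.002]
force: [-1.5, 2.2, 2.6]
opening: 0.461
grip_force: 71.1
```

Emit:
jog_arm(
  targets=[
    {"x": 0,"y": 0.0,"z": 0,"spin": 0.05},
    {"x": 0,"y": 0.0,"z": 0,"spin": 0.1},
    {"x": 0,"y": 0.0,"z": 0,"spin": 0.15},
    {"x": 0,"y": 0.0,"z": 0,"spin": 0.2},
    {"x": 0,"y": 0.0,"z": 0,"spin": 0.22},
    {"x": 0,"y": 0.0,"z": 0,"spin": 0.22},
  ],
)

```text
clock: 15.9
position: [0.5746, 0.1453, 0.0934]
tcp_rot: [-3.11, 0.436, -0.002]
force: [0.6, 2.6, 0.8]
opening: 0.466
grip_force: 71.0
```

```bash
python3 q.py
```

```text
[0.57456397 0.14530205 0.09336099] -0.27857363871322566 [0.56710117 2.56611953 0.75671237] 15.9 [ 0.59822391 -0.01046427  0.10460567]
[0.0016927  0.00119704]
```

Emit:
jog_arm(
  targets=[
    {"x": 0,"y": 0.0,"z": 0,"spin": 0.015},
    {"x": 0,"y": 0.0,"z": 0,"spin": 0.028},
    {"x": 0,"y": 0.0,"z": 0,"spin": 0.028},
  ],
)

```text
clock: 16.27
position: [0.5745, 0.1452, 0.0934]
tcp_rot: [-3.103, 0.48, -0.002]
force: [1.4, 4.4, -0.6]
opening: 0.46
grip_force: 70.8
```

Emit:
jog_arm(
  targets=[
    {"x": 0,"y": 0,"z": 0,"spin": 0.028},
    {"x": 0,"y": 0,"z": 0,"spin": 0.0},
    {"x": 0,"y": 0,"z": 0,"spin": 0},
    {"x": 0,"y": 0,"z": 0,"spin": 0},
    {"x": 0,"y": 0,"z": 0,"spin": 0},
  ],
  claw=0.8,
)

```text
clock: 16.9
position: [0.574, 0.1443, 0.0933]
tcp_rot: [3.104, -0.481, -0.0]
force: [-0.9, -0.4, 0.4]
opening: 0.802
grip_force: 0.0
```

Emit:
jog_arm(
  targets=[
    {"x": 0,"y": 0,"z": -0.03,"spin": 0},
    {"x": 0,"y": 0,"z": -0.07,"spin": 0},
    {"x": -0.04,"y": 0,"z": -0.1,"spin": 0},
    {"x": -0.07,"y": 0,"z": -0.1,"spin": 0},
    {"x": -0.07,"y": 0,"z": -0.1,"spin": 0},
    {"x": -0.07,"y": 0,"z": -0.1,"spin": 0},
    {"x": -0.07,"y": 0,"z": -0.1,"spin": 0},
  ],
)

```text
clock: 17.77
position: [0.5081, 0.165, 0.193]
tcp_rot: [3.104, -0.482, 0.0]
force: [0.1, -0.0, -0.7]
opening: 0.803
grip_force: 0.0
```

```bash
python3 q.py; python3 - <<'E'
from h import *
p,d,c=cap('wrist','w4')
cv2.imwrite('pics/w4b.png',cv2.resize(cv2.imread('pics/w4.png')[0:210,110:390],(800,600),interpolation=cv2.INTER_CUBIC))
E
```

```text
[0.50809933 0.16502316 0.1929538 ] -0.3083930567999465 [ 0.06394555 -0.04681323 -0.68106967] 17.775 [ 0.05055806 -0.01945372  0.03588596]
[ 0.07113883 -0.00039442]
```

View pics/w4b.png

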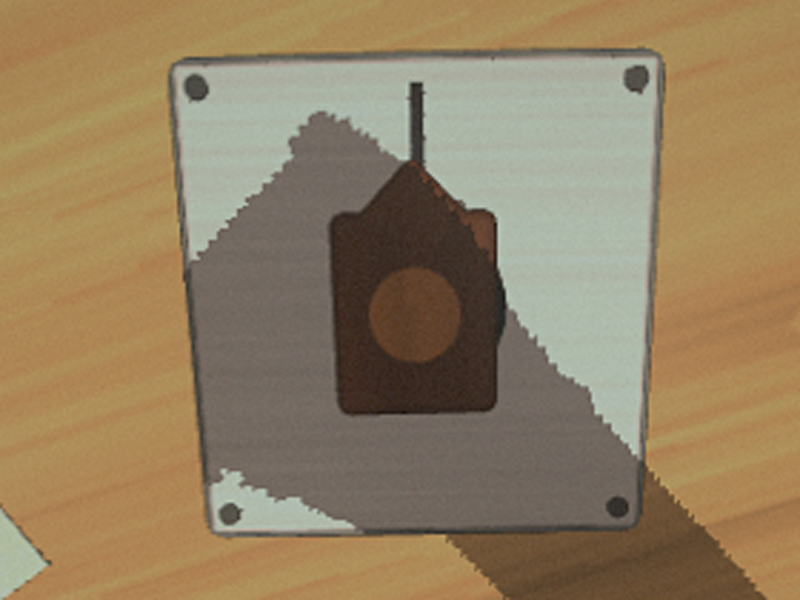

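The knob is home on the boss with its nose tip at (414,163), disc at (415,314), and the mark line at x≈417 from y=84 to 160.

```bash
python3 - <<'E'
from h import *
c=load('w4'); A=lambda u,v,z: atz(c,110+u*.35,v*.35,z)
ang=lambda a,b:np.arctan2(*(A(*b)-A(*a))[1::-1])
print('nose',ang((415,314,.13),(414,163,.13)),ang((341,413,.13),(331,213,.13)),ang((497,410,.13),(497,210,.13)), ang((341,414,.13),(497,410,.13))+np.pi/2)
print('box',ang((230,514,.07),(196,87,.07)),ang((618,507,.07),(636,78,.07)),ang((636,78,.07),(196,87,.07))-np.pi/2,'mark',ang((417,160,.07),(416.5,84,.07)))
print('top z',pt(c,255,110), A(415,314,.13))
E
```

```text
nose -0.30306083512988696 -0.2829547339530034 -0.2843561798352712 -0.2830004600337992
box -0.2900284106847167 -0.2878168328823103 -0.2899545191151667 mark -0.302194089653458
top z [0.57303359 0.14442062 0.13085997] [0.57303522 0.14424515 0.13      ]
```

Top of the knob reads z≈0.130, so it is home. The nose is within about 0.01 rad of the mark, it has been released, and the arm is clear.

```bash
python3 -c "
from plant import bot
print(bot.finish_job())"
```

```text
the job is handed in; nothing more can be done
None
```

The knob is fully home on the spindle, turned back clockwise until its nose lies within about 0.01 rad of the mark line, and let go. I handed the job in after about 18 s, with pressing readings no higher than about 6.5 N and no other object touched.

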